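# Ratchet a mould clamp tight

## Robot

A 6-joint arm with a two-finger parallel gripper is mounted at the origin on a cart in front of the work surface, level with it; the furniture and walls round the work are solid. World frame = base frame: x ahead of the robot, y to its left, z up, the work surface at z = 0. Lengths are in m, angles in rad, forces in N, time in s.
With the tool pointing down it reaches from about 0.3 to 0.775 m from the base axis. Payload 14.6 kg.
Tool frame: the origin (TCP) lies at the very end of the fingers, on their centre line; the grasp point (between the pads) lies 19 mm behind it; z points along the fingers, y is the direction in which the jaws open and shut (so a half turn about z gives the same grasp; the last joint's range is limited). The gripper opens to 94 mm and grips with 3 to 60 N. Pads are 16 mm wide; open, the fingers measure 119 mm over their backs; the gripper's body (75 mm by 177 mm) begins 78 mm behind the grasp point.
Start: joints at [-0.067, 0.3, 1.521, -0, 1.321, -0.067], TCP at [0.55, -0, 0.205] pointing down, gripper open.
Joint ranges: [-3.03, 3.03], [-0.79, 2.21], [0.23, 2.52], [-1.04, 4.18], [0, 3.07], [-2.55, 2.55]. Speed limits (rad/s): [2.22, 2.22, 2.57, 3.14, 3.14, 3.14].

## Interface

Orientations are given as [roll, pitch, yaw] about the fixed x, y, z axes, in that order (R = Rz(yaw) Ry(pitch) Rx(roll)).
In Python, from station import get_obs, vision, hand_in gives the robot as it stands.
- The arm moves only by the tool play_rows, never from a script. Its argument "moves" is a list of rows, each an object with "claw": the opening, from 0 (shut) to 1 (fully open); "linear": the shift along the tool's x, y, z in mm, a list of three; "turn": the turn, a rotation vector about the tool's x, y, z in rad, a list of three. In form: [{"claw": claw, "linear": [tx, ty, tz], "turn": [ax, ay, az]}, ...]. A call has 1 to 8 rows; each row is the pose to reach, as a shift and turn from the pose measured when the call began, along the tool's axes at that moment; what a row does not reach only later rows make up. A row lasts 1/8 s, in which the tool goes at most 62.5 mm and 10.7 degrees, less where a joint would pass 70% of its speed; a pose out of reach is approached as far as the arm can. A call with a gripper value outside its range is refused whole. The fingers move at their own pace and stop on an object; "force" is the grip in N (left out, the last holds). Time passes only in rows, so rows that repeat a pose let the fingers close. It gives the time, the measured TCP pose, the force and the opening at its end, in the units of the state.
- get_obs(): the state, without advancing time (a new reading comes with each control period).
- vision.camera(name): name is "scene" or "side" or "wrist"; returns the picture (480x640x3 uint8, blue, green, red); there is no depth.
- vision.camera_info(name): a dict with "camera_matrix" (3x3 intrinsics, pixels), "rvec" (rotation vector, rad) and "tvec" (3), from world to camera coordinates, as OpenCV has them; the wrist camera has in their place "mount" (4x4, takes a point from camera to tool coordinates, whose origin is the TCP and whose axes are the flange's). Camera axes: x right, y down, z forward; pixel columns grow to the right and rows downward; lengths in m; the calibration is good to about 2 mm. A picture is of the moment at which its call begins: read the wrist's pose just before it. camera_info takes no time and is no camera call.
- hand_in(): hands the job in, once; it reports no verdict.
The state is a dict: "time_s": time; "qpos": joint angles; "joint_vel": joint speeds; "tau": joint torques, N m; "ee_pos": TCP position; "eef_rot": TCP orientation; "force": force on the tool from outside, world axes, zero at the start; "moment": the same for the moment, N m; "grip_width": finger opening in m.
Only numpy, scipy, OpenCV 4.12 (cv2) and the standard library are available. Lean on these libraries where they do the work, as an engineer would, in place of code of your own. Each camera call takes 0.05 s, during which the arm holds its last target.

## Task

Work the ratchet lever of the bench clamp back and forth, stop to stop, until the two plaster mould halves are pressed firmly together: stop after the first stroke that takes about 7 N at the grip, and do not over-tighten or the plaster cracks. Do not ram the lever into its rubber stops. When the mould is tight, leave the lever parked at its left stop, let go of it, and leave the cup, the wooden stamp and the test tile where they stand.

Things in the scene. Friction and masses are not known exactly. Their poses are not given: they have to be found in the camera images.
- clamp: Green steel bench clamp, bed 130 x 400 x 12 mm, fixed. Origin on the bench under the upright axis of its 90 mm ratchet wheel; +y runs along the bed to the moulds, +z up, the lever points about to -x. Each click of the wheel (16 teeth) moves a sprung wooden jaw 5 mm along +y. A heel closes the far end, pinned elsewhere each time: the free travel before the moulds are pinched (7 to 19 mm) is not reported.
- lever_grip (a point): Centre of the upright round wooden grip (20 mm diameter, 55 mm tall, from 97 to 152 mm above the bench) at the end of the grey lever, 130 mm from the wheel's axis. The lever swings level and stays where it is left; free it takes 1 to 2.5 N at the grip. In the second half of a drive stroke the push rises about 0.1 N per newton of squeeze between the moulds, so about 2 N a click once they are pinched.
- wheel_axis (a point): Point on the upright axis of wheel and lever, level with the grip's centre (125 mm above the bench). Its x, y, z axes are the clamp's.
- left_stop (a point): Where lever_grip is when the lever just touches its left rubber stop (parked), 0.25 rad to the +y side of the clamp's -x direction. The swing from right to left only clicks over the teeth while a second pawl holds the wheel. The rubber gives about 1 mm for 5 to 10 N at the grip; more than 6 mm is ramming.
- right_stop (a point): Where lever_grip is when the lever just touches its right rubber stop, 0.5 rad from the left one about the wheel's axis; rubber as there. The swing from left to right drives the wheel. Only a full swing, within about 4 mm of both stops, is sure to gain its one click; an unfinished one falls back.
- mould_a: Plaster mould half nearer the wheel: off-white block standing on its long edge on the bed, 220 mm (own x) by 66 mm (own y) by 85 mm tall, 0.9 kg. Origin at the centre of its underside. Starts about 1 mm clear of the jaw.
- mould_b: The other plaster mould half, same size and stance, against the heel. Origin at the centre of its underside. Wanted: pressed against mould_a with about 70 N (45 to 105 N is well); above 130 N the plaster cracks.
- cup_mid (a point): Small bare clay cup, 66 mm across and 52 mm tall, this point at its centre; bystander.
- stamp_mid (a point): Dark wooden stamp standing upright, 24 mm across and 62 mm tall, this point at its centre; bystander.
- tile_mid (a point): L-shaped glaze test tile with a blue face, 38 x 40 x 58 mm, this point at its centre; bystander.

How it is judged:
On the way:
1. the mould halves are pressed firmly together (over 45 N) (contact force between mould_a and mould_b above 45 N), for 0.2 s.
At the end, for the whole second after the job is handed in: The mould halves stand upright and at rest on the bed, pressed together with 45 to 105 N by the clamp alone, and the lever is parked at its left stop (grip within 8 mm of it) (contact force between mould_a and mould_b between 45 and 105 N and y of lever_grip in the frame of clamp above 0.024 m and linear speed of each of mould_a, mould_b below 0.01 m/s and angle between each of mould_a, mould_b's own z axis and vertical below 0.1 rad); the robot touches nothing.
It fails at once if the plaster is cracked: over 130 N between the mould halves (contact force between mould_a and mould_b above 130 N).
It fails at once if the lever is rammed more than 6 mm into a rubber stop (y of lever_grip in the frame of clamp above 0.0382 m or y of lever_grip in the frame of clamp below -0.0382 m).
It fails at once if the cup is moved more than 30 mm (distance of cup_mid from where it was at the start of the episode above 0.03 m).
It fails at once if the stamp is moved more than 30 mm (distance of stamp_mid from where it was at the start of the episode above 0.03 m).
It fails at once if the tile is moved more than 30 mm (distance of tile_mid from where it was at the start of the episode above 0.03 m).
It also fails if it takes over 72 s, if anything falls off the work surface, if the arm or the gripper's body presses on something with over 40 N, if the wrist force passes 120 N, or if a joint passes its speed limit or range.

## Working session

There is one attempt and no reset: what is moved stays moved. The work goes in short steps, Python scripts to look and compute and a tool call to move; the robot and the scene stay as the last step left them, time stands still between calls to the robot, and variables do not carry over. Pictures are saved under pics/ and viewed, and the job is handed in when it is done.

Besides the shell and the picture viewer there is one more tool, called after "Emit:" as name([rows], argument=value, ...), one row to a line, values as JSON. play_rows: Moves the arm, as the interface text tells. Its arguments: {"type":"object","properties":{"moves":{"type":"array","items":{"type":"object","properties":{"claw":{"type":"number"},"linear":{"type":"array","items":{"type":"number"}},"turn":{"type":"array","items":{"type":"number"}}}}},"force":{"type":"number"}},"required":["moves"]}

```bash
mkdir -p pics
python3 - <<'E'
from station import get_obs, vision
import cv2
print(get_obs())
for n in ["scene","side","wrist"]:
    im=vision.camera(n); cv2.imwrite(f"pics/{n}0.png",im); print(n,vision.camera_info(n))
E
```

```text
{'time_s': 0.0, 'qpos': array([-6.66232482e-02,  3.00466883e-01,  1.52155912e+00, -1.27549339e-06,
        1.32069919e+00, -6.65929956e-02]), 'joint_vel': array([ 2.07146745e-04, -3.84143279e-05, -1.90773178e-04,  5.96073925e-04,
        3.31655516e-04, -1.21931566e-03]), 'tau': array([-1.53750298e-03, -5.31805658e+01, -3.52735734e+01,  7.07558286e-02,
        2.43994006e-02, -4.79655944e-05]), 'ee_pos': array([5.49746330e-01, 8.70211270e-07, 2.04897935e-01]), 'eef_rot': array([-3.14046255e+00, -7.41305313e-05,  1.57076635e+00]), 'force': array([ 0.13874551, -0.3849752 ,  0.34936088]), 'moment': array([ 0.06376557, -0.00525173,  0.00865795]), 'grip_width': 0.0937552727861559}
scene {'camera_matrix': array([[472.12363253,   0.        , 313.86799841],
       [  0.        , 472.12363253, 244.80841128],
       [  0.        ,   0.        ,   1.        ]]), 'rvec': array([ 2.16731461, -0.4854587 ,  0.27201506]), 'tvec': array([-0.47582916,  0.19538232,  0.78619797])}
side {'camera_matrix': array([[481.88237891,   0.        , 325.51983056],
       [  0.        , 481.88237891, 237.59516322],
       [  0.        ,   0.        ,   1.        ]]), 'rvec': array([ 0.08714574,  2.86080072, -1.20667982]), 'tvec': array([0.50944894, 0.04781995, 1.12154164])}
wrist {'camera_matrix': array([[367.31520835,   0.        , 317.69813604],
       [  0.        , 367.31520835, 235.77181104],
       [  0.        ,   0.        ,   1.        ]]), 'mount': array([[ 9.48833426e-04, -9.70372204e-01, -2.41613091e-01,
         7.03084486e-02],
       [ 9.99999414e-01,  1.04671655e-03, -2.76772150e-04,
         4.40966736e-04],
       [ 5.21472422e-04, -2.41612687e-01,  9.70372628e-01,
        -1.78352930e-01],
       [ 0.00000000e+00,  0.00000000e+00,  0.00000000e+00,
         1.00000000e+00]])}
```

View pics/scene0.png

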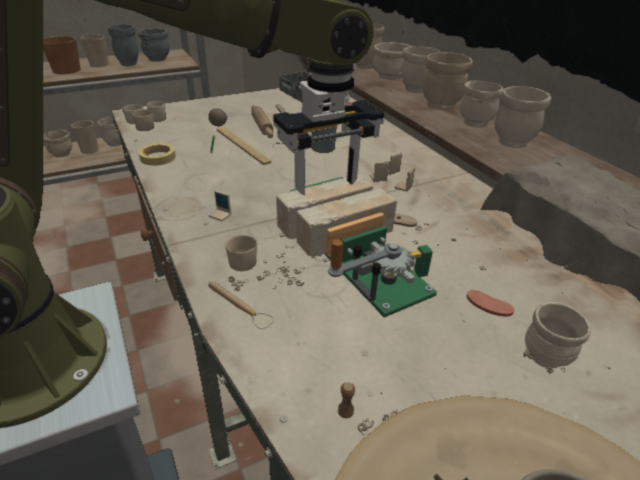

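View pics/side0.png

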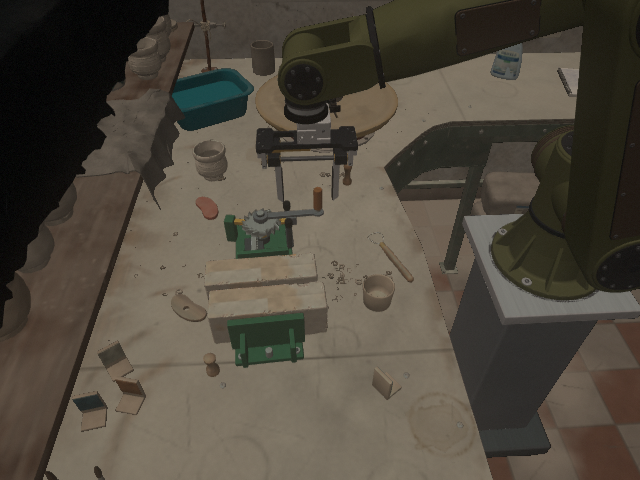

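View pics/wrist0.png

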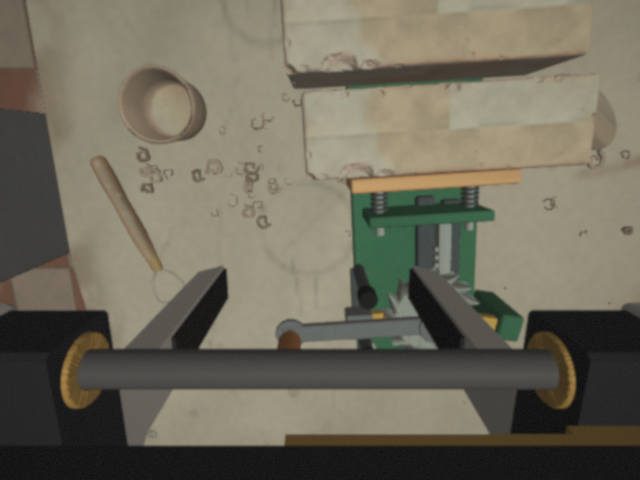

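The scene view has the grip at about (336,253) and the wheel hub at about (393,250). The side view has the grip at (318,198) and the hub at (262,214). I'll enlarge both and segment them.

Run:
```python
import cv2,numpy as np
a=cv2.imread("pics/scene0.png")[200:320,300:460]; b=cv2.imread("pics/side0.png")[170:370,190:340]
cv2.imwrite("pics/sc_crop.png",cv2.resize(a,None,fx=5,fy=5,interpolation=cv2.INTER_CUBIC)[:600,:800])
cv2.imwrite("pics/si_crop.png",cv2.resize(b,None,fx=3,fy=3,interpolation=cv2.INTER_CUBIC))
```

```text
(no output)
```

View pics/sc_crop.png

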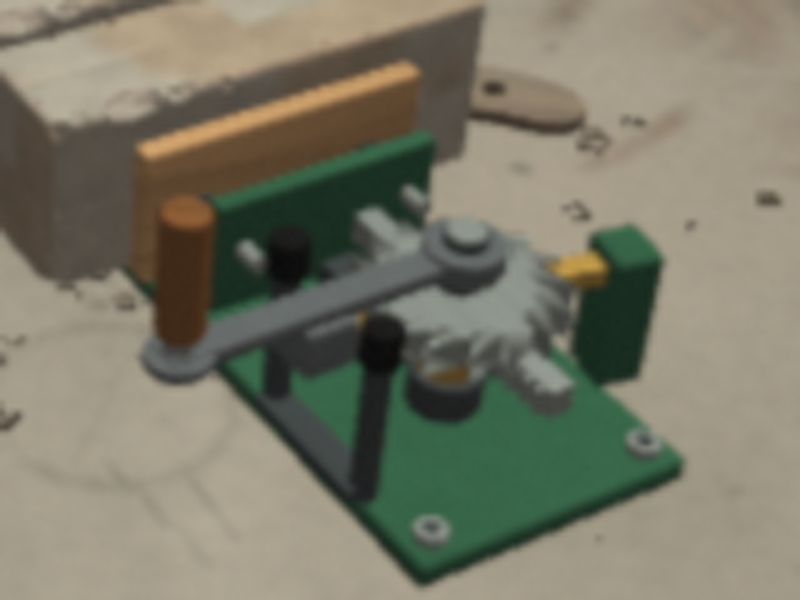

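View pics/si_crop.png

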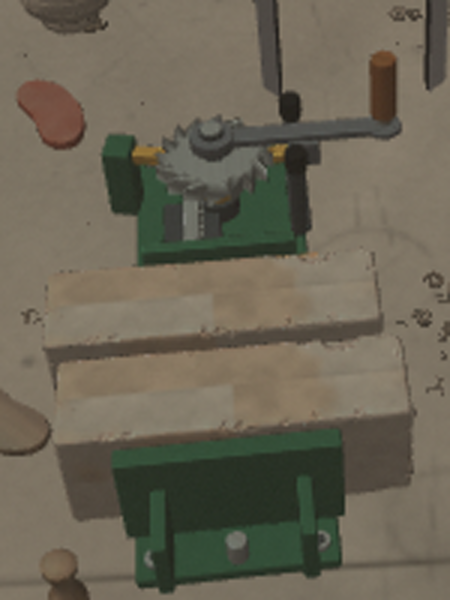

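```bash
cat > h.py <<'E'
import numpy as np,cv2
from station import vision
def ray(n,p):
    i=vision.camera_info(n); R=cv2.Rodrigues(i["rvec"])[0]
    u=cv2.undistortPoints(np.array([[p]],float),i["camera_matrix"],None)[0,0]
    d=R.T@np.array([u[0],u[1],1]); return -R.T@i["tvec"], d/np.linalg.norm(d)
def plane(n,p,z):
    o,d=ray(n,p); return o+d*(z-o[2])/d[2]
def tri(p,q,a="scene",b="side"):
    o1,d1=ray(a,p);o2,d2=ray(b,q)
    s=np.linalg.lstsq(np.c_[d1,-d2],o2-o1,rcond=None)[0]
    A=o1+s[0]*d1;B=o2+s[1]*d2; return (A+B)/2,np.linalg.norm(A-B)
def px(n,P):
    i=vision.camera_info(n); return cv2.projectPoints(np.array([P],float),i["rvec"],i["tvec"],i["camera_matrix"],None)[0][0,0]
E
python3 - <<'E'
from h import *
S=lambda x,y:(300+x/5,200+y/5); D=lambda x,y:(190+x/3,170+y/3)
np.set_printoptions(precision=4,suppress=True)
print("griptop",tri(S(187,212),D(383,57)))
print("gripbot",tri(S(180,342),D(384,118)))
print("hub",tri(S(468,232),D(211,130)))
print("stopN",tri(S(383,328),D(290,98)), "stopF",tri(S(289,242),D(295,150)))
for n,p,z in [("near corner",S(423,570),.012),("right corner",S(682,460),.012),("left edge pt",S(225,368),.012),("bolt1",S(431,528),.015),("bolt2",S(644,441),.015)]:
    print(n,plane("scene",p,z))
for n,p in [("heel L",D(135,585)),("heel R",D(340,568))]: print(n,plane("side",p,.012))
E
```

```text
griptop (array([ 0.5241, -0.0941,  0.1519]), np.float64(0.001846491201888801))
gripbot (array([ 0.524 , -0.0939,  0.0935]), np.float64(0.003033526140759916))
hub (array([ 0.6538, -0.0842,  0.0963]), np.float64(0.003320259885569333))
stopN (array([ 0.5944, -0.1192,  0.0951]), np.float64(0.0024225779701870964)) stopF (array([ 0.5905, -0.0594,  0.0948]), np.float64(0.0008650286603457283))
near corner [ 0.5955 -0.1631  0.012 ]
right corner [ 0.7217 -0.1542  0.012 ]
left edge pt [ 0.5848 -0.0302  0.012 ]
bolt1 [ 0.6085 -0.1479  0.015 ]
bolt2 [ 0.7124 -0.1413  0.015 ]
heel L [0.6961 0.247  0.012 ]
heel R [0.5686 0.2424 0.012 ]
```

The geometry agrees with what was given: grip to hub measures 130 mm, grip top is at z = 0.152, and clamp yaw comes out at about 0.065 rad. The lever is near mid-swing. Next I'll turn the tool so the jaws close along the tangent, and go above the grip.

Emit:
play_rows([
  {"claw":1,"linear":[-12,-3,0],"turn":[0,0,0.18]},
  {"claw":1,"linear":[-24,-6,0],"turn":[0,0,0.36]},
  {"claw":1,"linear":[-36,-10,0],"turn":[0,0,0.54]},
  {"claw":1,"linear":[-48,-13,0],"turn":[0,0,0.72]},
  {"claw":1,"linear":[-60,-16,0],"turn":[0,0,0.9]},
  {"claw":1,"linear":[-72,-19,0],"turn":[0,0,1.08]},
  {"claw":1,"linear":[-84,-22,0],"turn":[0,0,1.26]},
  {"claw":1,"linear":[-94,-26,0],"turn":[0,0,1.44]},
], force=20)

```text
time_s: 1.15
ee_pos: [0.5236, -0.0944, 0.2048]
eef_rot: [-3.141, 0.001, 0.125]
force: [0.2, -0.4, 0.2]
grip_width: 0.0938
```

Run:
```python
from station import vision
import cv2
cv2.imwrite("pics/wrist1.png",vision.camera("wrist"))
```

```text
(no output)
```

View pics/wrist1.png

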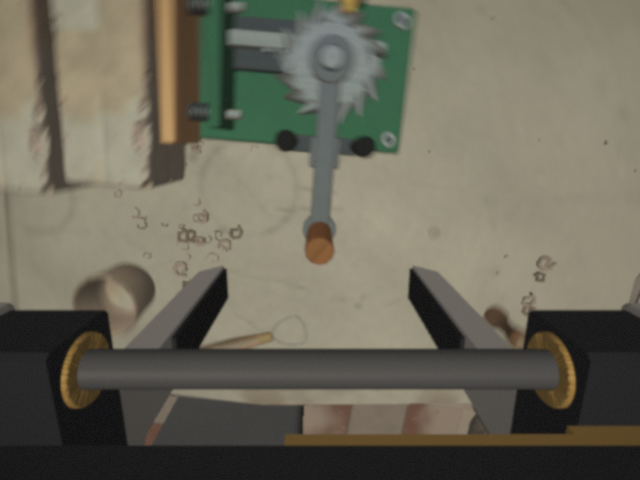

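The wrist view shows the grip top at (319,247), centred between the fingers, with the lever midway between the stops. Descend and close.

Emit:
play_rows([
  {"claw":1,"linear":[0,0,25],"turn":[0,0,0.05]},
  {"claw":1,"linear":[0,0,50],"turn":[0,0,0.05]},
  {"claw":0.9,"linear":[0,0,75],"turn":[0,0,0.05]},
  {"claw":0.6,"linear":[0,0,90],"turn":[0,0,0.05]},
  {"claw":0.4,"linear":[0,0,97],"turn":[0,0,0.05]},
  {"claw":0.3,"linear":[0,0,97],"turn":[0,0,0.05]},
  {"claw":0.1,"linear":[0,0,97],"turn":[0,0,0.05]},
  {"claw":0.1,"linear":[0,0,97],"turn":[0,0,0.05]},
], force=20)

```text
time_s: 2.2
ee_pos: [0.5234, -0.0953, 0.1084]
eef_rot: [3.141, 0.0, 0.065]
force: [0.3, 0.9, 1.1]
grip_width: 0.0378
```

Emit:
play_rows([
  {"claw":0.1,"linear":[0,0,0],"turn":[0,0,0]},
  {"claw":0.1,"linear":[0,0,0],"turn":[0,0,0]},
  {"claw":0.1,"linear":[0,0,0],"turn":[0,0,0]},
])

```text
time_s: 2.58
ee_pos: [0.5235, -0.0953, 0.1086]
eef_rot: [3.141, 0.0, 0.065]
force: [-1.1, 0.1, 2.7]
grip_width: 0.0194
```

```bash
cat > plan.py <<'E'
import sys
from h import *
from station import get_obs
from scipy.spatial.transform import Rotation as Ro
C=np.array([float(v) for v in open('hub.txt').read().split()])
o=get_obs(); p=o["ee_pos"]; R=Ro.from_euler('xyz',o["eef_rot"]).as_matrix()
d=C-p[:2]; phi=np.arctan2(d[1],d[0]); yaw=o["eef_rot"][2]
YAW=0.065
ys=phi-YAW   # lever angle from clamp -x, + = right
print("t %.2f phi %.4f rel %.4f r %.4f yaw-phi %.4f clampy %.4f"%(o["time_s"],phi,ys,np.hypot(*d),yaw-phi,-.13*np.sin(ys)),"F",o["force"].round(1))
Ft=o["force"][:2]@np.array([np.sin(phi),-np.cos(phi)]); Fr=o["force"][:2]@np.array([np.cos(phi),np.sin(phi)])
print("force on tool: along right-drive dir %.2f radial-in %.2f"%(Ft,Fr))
if len(sys.argv)>2:
    t=float(sys.argv[1]);n=int(sys.argv[2])
    for k in range(1,n+1):
        a=phi+(t+YAW-phi)*k/n
        q=np.array([*(C-.130*np.array([np.cos(a),np.sin(a)])),0.1085])
        print((R.T@(q-p)*1000).round(1),"turn z %.3f"%-(a-yaw))
E
echo "0.6532 -0.0842" > hub.txt
python3 plan.py -0.23 8
```

```text
t 2.58 phi 0.0855 rel 0.0205 r 0.1302 yaw-phi -0.0200 clampy -0.0027 F [-1.1  0.1  2.7]
force on tool: along right-drive dir -0.19 radial-in -1.08
[ 0.2 -4.1  0.1] turn z 0.011
[ 0.3 -8.1  0.1] turn z 0.043
[  0.5 -12.2   0.1] turn z 0.074
[  0.9 -16.3   0.1] turn z 0.105
[  1.4 -20.3   0.1] turn z 0.137
[  2.  -24.3   0.1] turn z 0.168
[  2.7 -28.3   0.1] turn z 0.199
[  3.6 -32.3   0.1] turn z 0.230
```

Emit:
play_rows([
  {"claw":0.1,"linear":[0.2,-4,0],"turn":[0,0,0.01]},
  {"claw":0.1,"linear":[0.3,-8,0],"turn":[0,0,0.04]},
  {"claw":0.1,"linear":[0.5,-12,0],"turn":[0,0,0.07]},
  {"claw":0.1,"linear":[0.9,-16,0],"turn":[0,0,0.105]},
  {"claw":0.1,"linear":[1.4,-20,0],"turn":[0,0,0.137]},
  {"claw":0.1,"linear":[2,-24,0],"turn":[0,0,0.168]},
  {"claw":0.1,"linear":[2.5,-27,0],"turn":[0,0,0.19]},
])

```text
time_s: 3.45
ee_pos: [0.5242, -0.0679, 0.1087]
eef_rot: [3.141, 0.0, -0.126]
force: [-1.1, -2.2, 1.4]
grip_width: 0.0199
```

```bash
python3 plan.py -0.25 4
```

```text
t 3.45 phi -0.1257 rel -0.1907 r 0.1300 yaw-phi -0.0006 clampy 0.0246 F [-1.1 -2.2  1.4]
force on tool: along right-drive dir 2.33 radial-in -0.78
[ 0.  -1.9  0.2] turn z 0.014
[ 0.1 -3.9  0.2] turn z 0.029
[ 0.1 -5.8  0.2] turn z 0.044
[ 0.2 -7.7  0.2] turn z 0.059
```

Emit:
play_rows([
  {"claw":0.1,"linear":[0,-2,0],"turn":[0,0,0.014]},
  {"claw":0.1,"linear":[0.1,-4,0],"turn":[0,0,0.029]},
  {"claw":0.1,"linear":[0.1,-6,0],"turn":[0,0,0.044]},
])

```text
time_s: 3.82
ee_pos: [0.5251, -0.0619, 0.1087]
eef_rot: [3.141, -0.0, -0.171]
force: [0.3, -2.9, 0.7]
grip_width: 0.0199
```

Emit:
play_rows([
  {"claw":0.1,"linear":[0,-1,0],"turn":[0,0,0.008]},
])

```text
time_s: 3.95
ee_pos: [0.5254, -0.0609, 0.1086]
eef_rot: [3.141, -0.0, -0.18]
force: [-0.8, -1.9, 2.2]
grip_width: 0.0197
```

Emit:
play_rows([
  {"claw":0.1,"linear":[0,-1,0],"turn":[0,0,0.008]},
])

```text
time_s: 4.08
ee_pos: [0.5255, -0.0601, 0.1086]
eef_rot: [3.141, -0.0, -0.188]
force: [-2.2, -7.1, 1.4]
grip_width: 0.0198
```

```bash
python3 plan.py
```

```text
t 4.08 phi -0.1869 rel -0.2519 r 0.1300 yaw-phi -0.0016 clampy 0.0324 F [-2.2 -7.1  1.4]
force on tool: along right-drive dir 7.38 radial-in -0.80
```

Contact with the left stop came at clamp y of about 32 mm, where I predicted it. Now the first drive stroke.

```bash
python3 plan.py 0.0 8
```

```text
t 4.08 phi -0.1869 rel -0.2519 r 0.1300 yaw-phi -0.0016 clampy 0.0324 F [-2.2 -7.1  1.4]
force on tool: along right-drive dir 7.38 radial-in -0.80
[0.  4.1 0.1] turn z -0.033
[0.2 8.2 0.1] turn z -0.065
[ 0.6 12.3  0.1] turn z -0.096
[ 1.  16.3  0.1] turn z -0.128
[ 1.6 20.4  0.2] turn z -0.159
[ 2.3 24.4  0.2] turn z -0.191
[ 3.2 28.4  0.2] turn z -0.222
[ 4.1 32.4  0.2] turn z -0.253
```

```bash
python3 plan.py 0.15 8
```

```text
t 4.08 phi -0.1869 rel -0.2519 r 0.1300 yaw-phi -0.0016 clampy 0.0324 F [-2.2 -7.1  1.4]
force on tool: along right-drive dir 7.38 radial-in -0.80
[0.1 6.5 0.1] turn z -0.052
[ 0.6 13.   0.1] turn z -0.102
[ 1.5 19.5  0.2] turn z -0.152
[ 2.6 25.9  0.2] turn z -0.203
[ 4.1 32.3  0.2] turn z -0.253
[ 5.9 38.6  0.2] turn z -0.303
[ 8.  44.8  0.2] turn z -0.353
[10.4 50.8  0.2] turn z -0.403
```

Emit:
play_rows([
  {"claw":0.1,"linear":[0.1,6.5,0],"turn":[0,0,-0.05]},
  {"claw":0.1,"linear":[0.6,13,0],"turn":[0,0,-0.1]},
  {"claw":0.1,"linear":[1.5,19.5,0],"turn":[0,0,-0.15]},
  {"claw":0.1,"linear":[2.6,26,0],"turn":[0,0,-0.2]},
  {"claw":0.1,"linear":[4.1,32.3,0],"turn":[0,0,-0.25]},
  {"claw":0.1,"linear":[5.9,38.6,0],"turn":[0,0,-0.3]},
  {"claw":0.1,"linear":[8,44.8,0],"turn":[0,0,-0.35]},
  {"claw":0.1,"linear":[10.4,50.8,0],"turn":[0,0,-0.4]},
])

```text
time_s: 5.08
ee_pos: [0.5259, -0.1118, 0.1087]
eef_rot: [3.141, 0.001, 0.213]
force: [-3.8, -1.0, 3.0]
grip_width: 0.0198
```

```bash
python3 plan.py 0.23 3
```

```text
t 5.08 phi 0.2133 rel 0.1483 r 0.1302 yaw-phi -0.0002 clampy -0.0192 F [-3.8 -1.   3. ]
force on tool: along right-drive dir 0.20 radial-in -3.90
[0.3 3.5 0.2] turn z -0.027
[0.4 7.1 0.2] turn z -0.055
[ 0.6 10.6  0.2] turn z -0.082
```

Emit:
play_rows([
  {"claw":0.1,"linear":[0.3,3.5,0],"turn":[0,0,-0.027]},
  {"claw":0.1,"linear":[0.4,7,0],"turn":[0,0,-0.055]},
  {"claw":0.1,"linear":[0.6,9.5,0],"turn":[0,0,-0.075]},
])

```text
time_s: 5.45
ee_pos: [0.5282, -0.1209, 0.1087]
eef_rot: [-3.141, 0.002, 0.289]
force: [-6.7, -0.4, 4.5]
grip_width: 0.0195
```

```bash
python3 plan.py 0.255 3
```

```text
t 5.45 phi 0.2854 rel 0.2204 r 0.1303 yaw-phi 0.0031 clampy -0.0284 F [-6.7 -0.4  4.5]
force on tool: along right-drive dir -1.46 radial-in -6.56
[0.3 1.5 0.2] turn z -0.008
[0.3 3.  0.2] turn z -0.020
[0.3 4.5 0.2] turn z -0.031
```

```bash
echo "0.6530 -0.0853" > hub.txt; python3 plan.py 0.24 3
```

```text
t 5.45 phi 0.2777 rel 0.2127 r 0.1298 yaw-phi 0.0108 clampy -0.0274 F [-6.7 -0.4  4.5]
force on tool: along right-drive dir -1.41 radial-in -6.57
[-0.3  1.2  0.2] turn z 0.002
[-0.2  2.4  0.2] turn z -0.007
[-0.2  3.5  0.2] turn z -0.016
```

Emit:
play_rows([
  {"claw":0.1,"linear":[-0.4,1.2,0],"turn":[0,0,0.002]},
  {"claw":0.1,"linear":[-0.4,2.4,0],"turn":[0,0,-0.007]},
])

```text
time_s: 5.7
ee_pos: [0.5287, -0.1229, 0.1086]
eef_rot: [-3.141, 0.001, 0.296]
force: [0.2, 2.2, 1.0]
grip_width: 0.0195
```

Emit:
play_rows([
  {"claw":0.1,"linear":[0,1,0],"turn":[0,0,-0.008]},
])

```text
time_s: 5.82
ee_pos: [0.529, -0.1238, 0.1086]
eef_rot: [-3.141, 0.001, 0.304]
force: [-2.8, 1.0, 3.1]
grip_width: 0.0198
```

```bash
python3 plan.py 0.255 3
```

```text
t 5.83 phi 0.3012 rel 0.2362 r 0.1298 yaw-phi 0.0032 clampy -0.0304 F [-2.8  1.   3.1]
force on tool: along right-drive dir -1.81 radial-in -2.32
[-0.2  0.8  0.1] turn z -0.003
[-0.2  1.6  0.1] turn z -0.009
[-0.2  2.4  0.1] turn z -0.016
```

Emit:
play_rows([
  {"claw":0.1,"linear":[-0.3,1,0],"turn":[0,0,-0.005]},
])

```text
time_s: 5.95
ee_pos: [0.5292, -0.1247, 0.1086]
eef_rot: [-3.141, 0.001, 0.31]
force: [2.0, 2.6, 0.3]
grip_width: 0.0197
```

Emit:
play_rows([
  {"claw":0.1,"linear":[0,1,0],"turn":[0,0,-0.008]},
])

```text
time_s: 6.08
ee_pos: [0.5296, -0.1257, 0.1086]
eef_rot: [-3.141, 0.001, 0.318]
force: [-1.4, 1.5, 1.3]
grip_width: 0.0199
```

```bash
python3 plan.py -0.18 8
```

```text
t 6.08 phi 0.3161 rel 0.2511 r 0.1298 yaw-phi 0.0023 clampy -0.0323 F [-1.4  1.5  1.3]
force on tool: along right-drive dir -1.90 radial-in -0.84
[ 0.  -7.   0.2] turn z 0.056
[  0.6 -14.    0.2] turn z 0.110
[  1.6 -20.9   0.2] turn z 0.164
[  2.9 -27.8   0.2] turn z 0.218
[  4.6 -34.6   0.2] turn z 0.272
[  6.7 -41.3   0.2] turn z 0.326
[  9.1 -47.9   0.2] turn z 0.380
[ 11.8 -54.3   0.2] turn z 0.433
```

Emit:
play_rows([
  {"claw":0.1,"linear":[-0.2,1,0],"turn":[0,0,-0.008]},
])

```text
time_s: 6.2
ee_pos: [0.5299, -0.1265, 0.1086]
eef_rot: [-3.14, 0.0, 0.327]
force: [1.4, 4.8, 1.4]
grip_width: 0.0195
```

```bash
python3 plan.py -0.18 8
```

```text
t 6.20 phi 0.3229 rel 0.2579 r 0.1298 yaw-phi 0.0040 clampy -0.0332 F [1.4 4.8 1.4]
force on tool: along right-drive dir -4.10 radial-in 2.83
[ 0.1 -7.1  0.2] turn z 0.059
[  0.7 -14.2   0.2] turn z 0.114
[  1.7 -21.2   0.2] turn z 0.168
[  3.1 -28.2   0.2] turn z 0.223
[  4.8 -35.1   0.2] turn z 0.278
[  7.  -41.9   0.2] turn z 0.332
[  9.5 -48.6   0.2] turn z 0.387
[ 12.3 -55.1   0.2] turn z 0.442
```

Stroke 1 is done. The right stop was felt at clamp y of about −33 mm, and the drive push was about 1.9 N, so the moulds are still free. Swing back.

Emit:
play_rows([
  {"claw":0.1,"linear":[0.1,-7,0],"turn":[0,0,0.057]},
  {"claw":0.1,"linear":[0.7,-14,0],"turn":[0,0,0.112]},
  {"claw":0.1,"linear":[1.7,-21,0],"turn":[0,0,0.167]},
  {"claw":0.1,"linear":[3.1,-28,0],"turn":[0,0,0.222]},
  {"claw":0.1,"linear":[4.8,-35,0],"turn":[0,0,0.277]},
  {"claw":0.1,"linear":[7,-42,0],"turn":[0,0,0.33]},
  {"claw":0.1,"linear":[9.5,-48.6,0],"turn":[0,0,0.385]},
  {"claw":0.1,"linear":[12.3,-55,0],"turn":[0,0,0.44]},
])

```text
time_s: 7.2
ee_pos: [0.524, -0.0706, 0.1087]
eef_rot: [-3.141, 0.0, -0.115]
force: [3.4, -0.1, -1.4]
grip_width: 0.0195
```

```bash
python3 plan.py -0.258 4
```

```text
t 7.20 phi -0.1135 rel -0.1785 r 0.1298 yaw-phi -0.0011 clampy 0.0231 F [ 3.4 -0.1 -1.4]
force on tool: along right-drive dir -0.32 radial-in 3.38
[-0.1 -2.6  0.2] turn z 0.019
[-0.1 -5.2  0.2] turn z 0.039
[ 0.1 -7.7  0.2] turn z 0.059
[  0.2 -10.3   0.2] turn z 0.078
```

Emit:
play_rows([
  {"claw":0.1,"linear":[0.1,-3.4,0],"turn":[0,0,0.026]},
  {"claw":0.1,"linear":[0.2,-6.8,0],"turn":[0,0,0.052]},
  {"claw":0.1,"linear":[0.3,-10,0],"turn":[0,0,0.077]},
])

```text
time_s: 7.58
ee_pos: [0.5255, -0.0607, 0.1086]
eef_rot: [-3.141, 0.0, -0.193]
force: [0.9, -0.1, 0.5]
grip_width: 0.0198
```

```bash
python3 plan.py 0.15 8
```

```text
t 7.58 phi -0.1904 rel -0.2554 r 0.1298 yaw-phi -0.0023 clampy 0.0328 F [ 0.9 -0.1  0.5]
force on tool: along right-drive dir -0.07 radial-in 0.95
[0.  6.6 0.1] turn z -0.053
[ 0.5 13.2  0.1] turn z -0.104
[ 1.4 19.7  0.1] turn z -0.154
[ 2.6 26.2  0.1] turn z -0.205
[ 4.1 32.6  0.1] turn z -0.256
[ 5.9 38.9  0.1] turn z -0.306
[ 8.  45.1  0.1] turn z -0.357
[10.5 51.2  0.1] turn z -0.408
```

Emit:
play_rows([
  {"claw":0.1,"linear":[0,-0.8,0],"turn":[0,0,0.005]},
])

```text
time_s: 7.7
ee_pos: [0.5256, -0.0601, 0.1087]
eef_rot: [3.141, 0.0, -0.198]
force: [-1.3, -4.4, 1.0]
grip_width: 0.0196
```

```bash
python3 plan.py 0.15 8
```

```text
t 7.70 phi -0.1953 rel -0.2603 r 0.1298 yaw-phi -0.0026 clampy 0.0335 F [-1.3 -4.4  1. ]
force on tool: along right-drive dir 4.53 radial-in -0.42
[0.  6.7 0.2] turn z -0.054
[ 0.5 13.3  0.2] turn z -0.105
[ 1.4 19.9  0.2] turn z -0.157
[ 2.6 26.5  0.2] turn z -0.208
[ 4.2 33.   0.2] turn z -0.259
[ 6.  39.4  0.2] turn z -0.310
[ 8.2 45.7  0.2] turn z -0.362
[10.8 51.8  0.2] turn z -0.413
```

At the left stop. Stroke 2.

Emit:
play_rows([
  {"claw":0.1,"linear":[0,6.7,0],"turn":[0,0,-0.053]},
  {"claw":0.1,"linear":[0.5,13.3,0],"turn":[0,0,-0.105]},
  {"claw":0.1,"linear":[1.4,20,0],"turn":[0,0,-0.157]},
  {"claw":0.1,"linear":[2.6,26.5,0],"turn":[0,0,-0.208]},
  {"claw":0.1,"linear":[4.2,33,0],"turn":[0,0,-0.259]},
  {"claw":0.1,"linear":[6,39.4,0],"turn":[0,0,-0.31]},
  {"claw":0.1,"linear":[8.2,45.7,0],"turn":[0,0,-0.362]},
  {"claw":0.1,"linear":[10.8,52,0],"turn":[0,0,-0.413]},
])

```text
time_s: 8.7
ee_pos: [0.5262, -0.1131, 0.1087]
eef_rot: [-3.141, -0.0, 0.217]
force: [2.8, 1.7, -0.6]
grip_width: 0.0196
```

```bash
python3 plan.py 0.235 4
```

```text
t 8.70 phi 0.2162 rel 0.1512 r 0.1298 yaw-phi 0.0006 clampy -0.0196 F [ 2.8  1.7 -0.6]
force on tool: along right-drive dir -1.11 radial-in 3.07
[-0.2  2.7  0.2] turn z -0.020
[-0.1  5.4  0.2] turn z -0.041
[0.  8.2 0.2] turn z -0.062
[ 0.2 10.9  0.2] turn z -0.083
```

Emit:
play_rows([
  {"claw":0.1,"linear":[0,2.7,0],"turn":[0,0,-0.02]},
  {"claw":0.1,"linear":[0.1,5.4,0],"turn":[0,0,-0.041]},
  {"claw":0.1,"linear":[0.2,8.2,0],"turn":[0,0,-0.062]},
  {"claw":0.1,"linear":[0.3,10.9,0],"turn":[0,0,-0.083]},
])

```text
time_s: 9.2
ee_pos: [0.529, -0.1237, 0.1087]
eef_rot: [-3.141, -0.001, 0.301]
force: [3.0, 2.9, -0.3]
grip_width: 0.0196
```

Emit:
play_rows([
  {"claw":0.1,"linear":[0,1,0],"turn":[0,0,-0.008]},
])

```text
time_s: 9.32
ee_pos: [0.5293, -0.1247, 0.1087]
eef_rot: [-3.141, -0.001, 0.31]
force: [0.6, 1.5, 1.3]
grip_width: 0.0196
```

Emit:
play_rows([
  {"claw":0.1,"linear":[0,1,0],"turn":[0,0,-0.008]},
])

```text
time_s: 9.45
ee_pos: [0.5296, -0.1257, 0.1087]
eef_rot: [-3.141, -0.001, 0.318]
force: [0.5, 1.5, 2.1]
grip_width: 0.0195
```

```bash
python3 plan.py
```

```text
t 9.45 phi 0.3165 rel 0.2515 r 0.1298 yaw-phi 0.0016 clampy -0.0323 F [0.5 1.5 2.1]
force on tool: along right-drive dir -1.24 radial-in 0.98
```

Emit:
play_rows([
  {"claw":0.1,"linear":[0,0.8,0],"turn":[0,0,-0.006]},
])

```text
time_s: 9.57
ee_pos: [0.5298, -0.1264, 0.1087]
eef_rot: [-3.141, -0.0, 0.324]
force: [-0.1, 3.7, 1.1]
grip_width: 0.0199
```

```bash
python3 plan.py -0.18 8
```

```text
t 9.57 phi 0.3218 rel 0.2568 r 0.1298 yaw-phi 0.0026 clampy -0.0330 F [-0.1  3.7  1.1]
force on tool: along right-drive dir -3.56 radial-in 1.05
[ 0.  -7.1  0.2] turn z 0.057
[  0.6 -14.2   0.2] turn z 0.112
[  1.6 -21.2   0.2] turn z 0.166
[  3.  -28.2   0.2] turn z 0.221
[  4.7 -35.    0.2] turn z 0.276
[  6.9 -41.8   0.2] turn z 0.330
[  9.3 -48.5   0.2] turn z 0.385
[ 12.2 -55.    0.2] turn z 0.439
```

Stroke 2 was still free, at about 1.3 N. The pattern repeats: return to left, then stroke 3.

Emit:
play_rows([
  {"claw":0.1,"linear":[0.1,-7,0],"turn":[0,0,0.057]},
  {"claw":0.1,"linear":[0.7,-14,0],"turn":[0,0,0.112]},
  {"claw":0.1,"linear":[1.7,-21,0],"turn":[0,0,0.167]},
  {"claw":0.1,"linear":[3.1,-28,0],"turn":[0,0,0.222]},
  {"claw":0.1,"linear":[4.8,-35,0],"turn":[0,0,0.277]},
  {"claw":0.1,"linear":[7,-42,0],"turn":[0,0,0.33]},
  {"claw":0.1,"linear":[9.5,-48.6,0],"turn":[0,0,0.385]},
  {"claw":0.1,"linear":[12.3,-55,0],"turn":[0,0,0.44]},
])

```text
time_s: 10.58
ee_pos: [0.5241, -0.0704, 0.1087]
eef_rot: [-3.141, -0.0, -0.117]
force: [2.0, -0.3, -1.2]
grip_width: 0.0197
```

Emit:
play_rows([
  {"claw":0.1,"linear":[0.1,-3.4,0],"turn":[0,0,0.026]},
  {"claw":0.1,"linear":[0.2,-6.8,0],"turn":[0,0,0.052]},
  {"claw":0.1,"linear":[0.3,-10,0],"turn":[0,0,0.077]},
])

```text
time_s: 10.95
ee_pos: [0.5256, -0.0605, 0.1087]
eef_rot: [-3.141, -0.0, -0.195]
force: [1.3, -2.0, -0.2]
grip_width: 0.0198
```

```bash
python3 plan.py
```

```text
t 10.95 phi -0.1922 rel -0.2572 r 0.1298 yaw-phi -0.0031 clampy 0.0331 F [ 1.3 -2.  -0.2]
force on tool: along right-drive dir 1.75 radial-in 1.67
```

Emit:
play_rows([
  {"claw":0.1,"linear":[0,-0.5,0],"turn":[0,0,0.003]},
  {"claw":0.1,"linear":[0,6,0],"turn":[0,0,-0.05]},
  {"claw":0.1,"linear":[0.5,13,0],"turn":[0,0,-0.1]},
  {"claw":0.1,"linear":[1.4,19.6,0],"turn":[0,0,-0.154]},
  {"claw":0.1,"linear":[2.6,26,0],"turn":[0,0,-0.205]},
  {"claw":0.1,"linear":[4.2,32.6,0],"turn":[0,0,-0.256]},
  {"claw":0.1,"linear":[6,39,0],"turn":[0,0,-0.307]},
  {"claw":0.1,"linear":[8.2,45.5,0],"turn":[0,0,-0.36]},
])

```text
time_s: 11.95
ee_pos: [0.525, -0.1066, 0.1087]
eef_rot: [-3.141, -0.001, 0.167]
force: [2.9, 3.7, -1.1]
grip_width: 0.0197
```

```bash
python3 plan.py 0.235 6
```

```text
t 11.95 phi 0.1646 rel 0.0996 r 0.1298 yaw-phi 0.0019 clampy -0.0129 F [ 2.9  3.7 -1.1]
force on tool: along right-drive dir -3.19 radial-in 3.51
[-0.2  2.9  0.2] turn z -0.021
[-0.1  5.9  0.2] turn z -0.043
[0.  8.8 0.2] turn z -0.066
[ 0.3 11.7  0.2] turn z -0.088
[ 0.6 14.6  0.2] turn z -0.111
[ 0.9 17.5  0.2] turn z -0.133
```

Emit:
play_rows([
  {"claw":0.1,"linear":[0,3,0],"turn":[0,0,-0.021]},
  {"claw":0.1,"linear":[0.1,6,0],"turn":[0,0,-0.043]},
  {"claw":0.1,"linear":[0.2,9,0],"turn":[0,0,-0.066]},
  {"claw":0.1,"linear":[0.4,11.7,0],"turn":[0,0,-0.088]},
])

```text
time_s: 12.45
ee_pos: [0.5274, -0.1181, 0.1087]
eef_rot: [-3.141, -0.001, 0.256]
force: [3.4, 1.3, -0.2]
grip_width: 0.0199
```

Emit:
play_rows([
  {"claw":0.1,"linear":[0.1,2.5,0],"turn":[0,0,-0.02]},
  {"claw":0.1,"linear":[0.2,5,0],"turn":[0,0,-0.04]},
])

```text
time_s: 12.7
ee_pos: [0.5288, -0.123, 0.1087]
eef_rot: [-3.141, -0.001, 0.297]
force: [0.5, 2.5, 1.1]
grip_width: 0.0197
```

Emit:
play_rows([
  {"claw":0.1,"linear":[0,1.2,0],"turn":[0,0,-0.008]},
])

```text
time_s: 12.82
ee_pos: [0.5292, -0.1242, 0.1087]
eef_rot: [-3.141, -0.001, 0.306]
force: [1.7, 3.1, -0.3]
grip_width: 0.0196
```

```bash
python3 plan.py
```

```text
t 12.82 phi 0.3048 rel 0.2398 r 0.1298 yaw-phi 0.0010 clampy -0.0309 F [ 1.7  3.1 -0.3]
force on tool: along right-drive dir -2.46 radial-in 2.54
```

Emit:
play_rows([
  {"claw":0.1,"linear":[0,0.7,0],"turn":[0,0,-0.005]},
])

```text
time_s: 12.95
ee_pos: [0.5294, -0.1249, 0.1087]
eef_rot: [-3.141, -0.001, 0.311]
force: [0.8, 2.5, 0.6]
grip_width: 0.0196
```

Emit:
play_rows([
  {"claw":0.1,"linear":[0,0.7,0],"turn":[0,0,-0.005]},
])

```text
time_s: 13.08
ee_pos: [0.5296, -0.1256, 0.1087]
eef_rot: [-3.141, -0.001, 0.316]
force: [2.1, 1.9, 1.0]
grip_width: 0.0195
```

Emit:
play_rows([
  {"claw":0.1,"linear":[0,0.7,0],"turn":[0,0,-0.005]},
])

```text
time_s: 13.2
ee_pos: [0.5298, -0.1262, 0.1087]
eef_rot: [-3.14, -0.001, 0.322]
force: [-0.5, 4.1, 0.8]
grip_width: 0.0199
```

```bash
python3 plan.py
```

```text
t 13.20 phi 0.3208 rel 0.2558 r 0.1298 yaw-phi 0.0009 clampy -0.0329 F [-0.5  4.1  0.8]
force on tool: along right-drive dir -4.08 radial-in 0.82
```

Stroke 3: still about 2 N, so free. Return, then stroke 4.

Emit:
play_rows([
  {"claw":0.1,"linear":[0.1,-7,0],"turn":[0,0,0.057]},
  {"claw":0.1,"linear":[0.7,-14,0],"turn":[0,0,0.112]},
  {"claw":0.1,"linear":[1.7,-21,0],"turn":[0,0,0.167]},
  {"claw":0.1,"linear":[3.1,-28,0],"turn":[0,0,0.222]},
  {"claw":0.1,"linear":[4.8,-35,0],"turn":[0,0,0.277]},
  {"claw":0.1,"linear":[7,-42,0],"turn":[0,0,0.33]},
  {"claw":0.1,"linear":[9.5,-48.6,0],"turn":[0,0,0.385]},
  {"claw":0.1,"linear":[12.3,-55,0],"turn":[0,0,0.44]},
])

```text
time_s: 14.2
ee_pos: [0.5241, -0.0702, 0.1087]
eef_rot: [-3.141, -0.0, -0.12]
force: [1.5, -0.8, -1.2]
grip_width: 0.0195
```

Emit:
play_rows([
  {"claw":0.1,"linear":[0.1,-3.4,0],"turn":[0,0,0.026]},
  {"claw":0.1,"linear":[0.2,-6.8,0],"turn":[0,0,0.052]},
  {"claw":0.1,"linear":[0.3,-10,0],"turn":[0,0,0.077]},
])

```text
time_s: 14.58
ee_pos: [0.5256, -0.0604, 0.1087]
eef_rot: [-3.141, -0.0, -0.198]
force: [0.7, -1.9, -0.4]
grip_width: 0.0195
```

```bash
python3 plan.py
```

```text
t 14.57 phi -0.1932 rel -0.2582 r 0.1298 yaw-phi -0.0048 clampy 0.0332 F [ 0.7 -1.9 -0.4]
force on tool: along right-drive dir 1.77 radial-in 1.03
```

Emit:
play_rows([
  {"claw":0.1,"linear":[0,-0.5,0],"turn":[0,0,0]},
  {"claw":0.1,"linear":[0,6,0],"turn":[0,0,-0.053]},
  {"claw":0.1,"linear":[0.5,13,0],"turn":[0,0,-0.105]},
  {"claw":0.1,"linear":[1.4,19.6,0],"turn":[0,0,-0.158]},
  {"claw":0.1,"linear":[2.6,26,0],"turn":[0,0,-0.209]},
  {"claw":0.1,"linear":[4.2,32.6,0],"turn":[0,0,-0.26]},
  {"claw":0.1,"linear":[6,39,0],"turn":[0,0,-0.31]},
  {"claw":0.1,"linear":[8.2,45.5,0],"turn":[0,0,-0.364]},
])

```text
time_s: 15.58
ee_pos: [0.5249, -0.1064, 0.1087]
eef_rot: [-3.14, -0.001, 0.168]
force: [2.5, 3.2, -1.4]
grip_width: 0.0196
```

Emit:
play_rows([
  {"claw":0.1,"linear":[0,3,0],"turn":[0,0,-0.021]},
  {"claw":0.1,"linear":[0.1,6,0],"turn":[0,0,-0.043]},
  {"claw":0.1,"linear":[0.2,9,0],"turn":[0,0,-0.066]},
  {"claw":0.1,"linear":[0.4,11.7,0],"turn":[0,0,-0.088]},
])

```text
time_s: 16.08
ee_pos: [0.5274, -0.118, 0.1087]
eef_rot: [-3.141, -0.002, 0.257]
force: [1.7, 2.1, 0.2]
grip_width: 0.0196
```

Emit:
play_rows([
  {"claw":0.1,"linear":[0.1,2.5,0],"turn":[0,0,-0.02]},
  {"claw":0.1,"linear":[0.2,5,0],"turn":[0,0,-0.04]},
])

```text
time_s: 16.32
ee_pos: [0.5288, -0.1229, 0.1087]
eef_rot: [-3.14, -0.002, 0.298]
force: [-0.3, 2.8, 0.8]
grip_width: 0.0197
```

Emit:
play_rows([
  {"claw":0.1,"linear":[0,1,0],"turn":[0,0,-0.008]},
])

```text
time_s: 16.45
ee_pos: [0.5291, -0.1239, 0.1087]
eef_rot: [-3.14, -0.001, 0.307]
force: [0.4, 3.2, 1.2]
grip_width: 0.0197
```

```bash
python3 plan.py
```

```text
t 16.45 phi 0.3020 rel 0.2370 r 0.1298 yaw-phi 0.0049 clampy -0.0305 F [0.4 3.2 1.2]
force on tool: along right-drive dir -2.92 radial-in 1.30
```

Emit:
play_rows([
  {"claw":0.1,"linear":[0.1,1,0],"turn":[0,0,-0.004]},
])

```text
time_s: 16.58
ee_pos: [0.5294, -0.1248, 0.1087]
eef_rot: [-3.14, -0.001, 0.311]
force: [-1.6, 2.9, 1.7]
grip_width: 0.0199
```

Emit:
play_rows([
  {"claw":0.1,"linear":[0,0.7,0],"turn":[0,0,-0.005]},
])

```text
time_s: 16.7
ee_pos: [0.5296, -0.1255, 0.1087]
eef_rot: [-3.14, -0.001, 0.317]
force: [-0.2, 3.1, 1.7]
grip_width: 0.0198
```

Emit:
play_rows([
  {"claw":0.1,"linear":[0,0.7,0],"turn":[0,0,-0.005]},
])

```text
time_s: 16.82
ee_pos: [0.5298, -0.1261, 0.1086]
eef_rot: [-3.14, -0.001, 0.322]
force: [-1.4, 3.8, 2.0]
grip_width: 0.0196
```

```bash
python3 plan.py; python3 -c "
from station import vision;import cv2
cv2.imwrite('pics/side4.png',cv2.resize(vision.camera('side')[170:370,180:340],None,fx=3,fy=3))"
```

```text
t 16.82 phi 0.3197 rel 0.2547 r 0.1298 yaw-phi 0.0022 clampy -0.0328 F [-1.4  3.8  2. ]
force on tool: along right-drive dir -4.05 radial-in -0.08
```

View pics/side4.png

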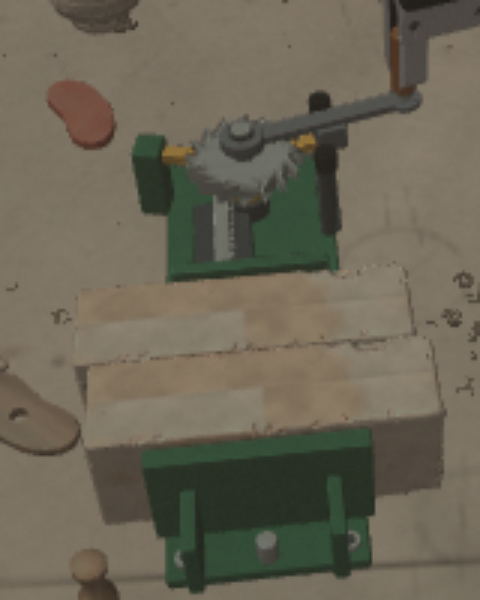

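The side view shows the gap between the moulds closed, and the push has risen to about 3 N, so they are just pinched. Stroke 5.

Emit:
play_rows([
  {"claw":0.1,"linear":[0.1,-7,0],"turn":[0,0,0.057]},
  {"claw":0.1,"linear":[0.7,-14,0],"turn":[0,0,0.112]},
  {"claw":0.1,"linear":[1.7,-21,0],"turn":[0,0,0.167]},
  {"claw":0.1,"linear":[3.1,-28,0],"turn":[0,0,0.222]},
  {"claw":0.1,"linear":[4.8,-35,0],"turn":[0,0,0.277]},
  {"claw":0.1,"linear":[7,-42,0],"turn":[0,0,0.33]},
  {"claw":0.1,"linear":[9.5,-48.6,0],"turn":[0,0,0.385]},
  {"claw":0.1,"linear":[12.3,-55,0],"turn":[0,0,0.438]},
])

```text
time_s: 17.88
ee_pos: [0.5241, -0.0702, 0.1087]
eef_rot: [-3.14, -0.0, -0.117]
force: [1.9, -1.1, -1.7]
grip_width: 0.0194
```

Emit:
play_rows([
  {"claw":0.1,"linear":[0.1,-3.4,0],"turn":[0,0,0.026]},
  {"claw":0.1,"linear":[0.2,-6.8,0],"turn":[0,0,0.052]},
  {"claw":0.1,"linear":[0.3,-10,0],"turn":[0,0,0.075]},
])

```text
time_s: 18.25
ee_pos: [0.5256, -0.0604, 0.1087]
eef_rot: [-3.14, -0.0, -0.194]
force: [-0.4, -2.9, -0.8]
grip_width: 0.0195
```

```bash
python3 plan.py
```

```text
t 18.25 phi -0.1930 rel -0.2580 r 0.1298 yaw-phi -0.0006 clampy 0.0332 F [-0.4 -2.9 -0.8]
force on tool: along right-drive dir 2.88 radial-in 0.11
```

Emit:
play_rows([
  {"claw":0.1,"linear":[0,-0.5,0],"turn":[0,0,0]},
  {"claw":0.1,"linear":[0,6,0],"turn":[0,0,-0.05]},
  {"claw":0.1,"linear":[0.5,13,0],"turn":[0,0,-0.102]},
  {"claw":0.1,"linear":[1.4,19.6,0],"turn":[0,0,-0.155]},
  {"claw":0.1,"linear":[2.6,26,0],"turn":[0,0,-0.206]},
  {"claw":0.1,"linear":[4.2,32.6,0],"turn":[0,0,-0.257]},
  {"claw":0.1,"linear":[6,39,0],"turn":[0,0,-0.308]},
  {"claw":0.1,"linear":[8.2,45.5,0],"turn":[0,0,-0.361]},
])

```text
time_s: 19.25
ee_pos: [0.5249, -0.1062, 0.1087]
eef_rot: [-3.139, -0.001, 0.169]
force: [-0.1, 4.6, 1.3]
grip_width: 0.0198
```

Emit:
play_rows([
  {"claw":0.1,"linear":[0,3,0],"turn":[0,0,-0.021]},
  {"claw":0.1,"linear":[0.1,6,0],"turn":[0,0,-0.043]},
  {"claw":0.1,"linear":[0.2,9,0],"turn":[0,0,-0.066]},
  {"claw":0.1,"linear":[0.4,11.7,0],"turn":[0,0,-0.088]},
])

```text
time_s: 19.75
ee_pos: [0.5274, -0.1177, 0.1086]
eef_rot: [-3.139, -0.001, 0.259]
force: [-1.6, 3.0, 2.2]
grip_width: 0.0195
```

Emit:
play_rows([
  {"claw":0.1,"linear":[0.1,2.5,0],"turn":[0,0,-0.02]},
  {"claw":0.1,"linear":[0.2,5,0],"turn":[0,0,-0.04]},
])

```text
time_s: 20.0
ee_pos: [0.5287, -0.1227, 0.1087]
eef_rot: [-3.139, -0.001, 0.3]
force: [-4.1, 3.9, 3.7]
grip_width: 0.0195
```

Emit:
play_rows([
  {"claw":0.1,"linear":[0,1,0],"turn":[0,0,-0.008]},
])

```text
time_s: 20.12
ee_pos: [0.5291, -0.1238, 0.1087]
eef_rot: [-3.139, -0.001, 0.308]
force: [-2.5, 4.3, 2.6]
grip_width: 0.0194
```

Emit:
play_rows([
  {"claw":0.1,"linear":[0.1,1,0],"turn":[0,0,-0.006]},
])

```text
time_s: 20.25
ee_pos: [0.5294, -0.1247, 0.1087]
eef_rot: [-3.139, -0.001, 0.315]
force: [-4.2, 3.9, 3.3]
grip_width: 0.0197
```

```bash
python3 plan.py
```

```text
t 20.25 phi 0.3088 rel 0.2438 r 0.1298 yaw-phi 0.0060 clampy -0.0314 F [-4.2  3.9  3.3]
force on tool: along right-drive dir -5.03 radial-in -2.85
```

Readings are consistent at about 4.9 N tangential, which puts the squeeze near 30 N. Finish this stroke at the stop and return for stroke 6.

Emit:
play_rows([
  {"claw":0.1,"linear":[-0.1,0.8,0],"turn":[0,0,-0.002]},
  {"claw":0.1,"linear":[-0.1,1.5,0],"turn":[0,0,-0.006]},
])

```text
time_s: 20.5
ee_pos: [0.5298, -0.1261, 0.1087]
eef_rot: [-3.139, -0.001, 0.321]
force: [-3.3, 5.7, 2.5]
grip_width: 0.0196
```

```bash
python3 plan.py -0.18 8
```

```text
t 20.50 phi 0.3195 rel 0.2545 r 0.1298 yaw-phi 0.0018 clampy -0.0327 F [-3.3  5.7  2.5]
force on tool: along right-drive dir -6.44 radial-in -1.37
[-0.  -7.1  0.2] turn z 0.056
[  0.6 -14.1   0.2] turn z 0.110
[  1.5 -21.1   0.2] turn z 0.165
[  2.9 -28.    0.3] turn z 0.219
[  4.6 -34.9   0.3] turn z 0.273
[  6.7 -41.6   0.3] turn z 0.328
[  9.1 -48.2   0.3] turn z 0.382
[ 11.9 -54.7   0.3] turn z 0.436
```

Emit:
play_rows([
  {"claw":0.1,"linear":[0.1,-7,0],"turn":[0,0,0.056]},
  {"claw":0.1,"linear":[0.6,-14,0],"turn":[0,0,0.11]},
  {"claw":0.1,"linear":[1.6,-21,0],"turn":[0,0,0.165]},
  {"claw":0.1,"linear":[3,-28,0],"turn":[0,0,0.22]},
  {"claw":0.1,"linear":[4.7,-35,0],"turn":[0,0,0.273]},
  {"claw":0.1,"linear":[6.8,-42,0],"turn":[0,0,0.328]},
  {"claw":0.1,"linear":[9.3,-48.6,0],"turn":[0,0,0.382]},
  {"claw":0.1,"linear":[12.1,-55,0],"turn":[0,0,0.436]},
])

```text
time_s: 21.5
ee_pos: [0.5241, -0.0704, 0.1087]
eef_rot: [-3.14, -0.0, -0.116]
force: [1.3, 0.1, -1.0]
grip_width: 0.0195
```

Emit:
play_rows([
  {"claw":0.1,"linear":[0.1,-3.4,0],"turn":[0,0,0.026]},
  {"claw":0.1,"linear":[0.2,-6.8,0],"turn":[0,0,0.052]},
  {"claw":0.1,"linear":[0.3,-10,0],"turn":[0,0,0.075]},
])

```text
time_s: 21.88
ee_pos: [0.5256, -0.0605, 0.1087]
eef_rot: [-3.14, -0.0, -0.192]
force: [-1.3, -1.6, -0.0]
grip_width: 0.0197
```

```bash
python3 plan.py
```

```text
t 21.88 phi -0.1921 rel -0.2571 r 0.1298 yaw-phi -0.0003 clampy 0.0331 F [-1.3 -1.6 -0. ]
force on tool: along right-drive dir 1.83 radial-in -0.99
```

Stroke 6.

Emit:
play_rows([
  {"claw":0.1,"linear":[0,-0.6,0],"turn":[0,0,0]},
  {"claw":0.1,"linear":[0,6,0],"turn":[0,0,-0.05]},
  {"claw":0.1,"linear":[0.5,13,0],"turn":[0,0,-0.102]},
  {"claw":0.1,"linear":[1.4,19.6,0],"turn":[0,0,-0.155]},
  {"claw":0.1,"linear":[2.6,26,0],"turn":[0,0,-0.206]},
  {"claw":0.1,"linear":[4.2,32.6,0],"turn":[0,0,-0.257]},
  {"claw":0.1,"linear":[6,39,0],"turn":[0,0,-0.308]},
  {"claw":0.1,"linear":[8.2,45.5,0],"turn":[0,0,-0.361]},
])

```text
time_s: 22.88
ee_pos: [0.5249, -0.1061, 0.1087]
eef_rot: [-3.139, -0.001, 0.171]
force: [-2.3, 8.2, 2.6]
grip_width: 0.0197
```

Emit:
play_rows([
  {"claw":0.1,"linear":[0,3,0],"turn":[0,0,-0.021]},
  {"claw":0.1,"linear":[0.1,6,0],"turn":[0,0,-0.043]},
  {"claw":0.1,"linear":[0.2,9,0],"turn":[0,0,-0.066]},
  {"claw":0.1,"linear":[0.4,11.7,0],"turn":[0,0,-0.088]},
])

```text
time_s: 23.38
ee_pos: [0.5272, -0.1171, 0.1087]
eef_rot: [-3.137, -0.001, 0.26]
force: [-4.0, 6.1, 2.7]
grip_width: 0.0196
```

Emit:
play_rows([
  {"claw":0.1,"linear":[0.1,2.5,0],"turn":[0,0,-0.02]},
  {"claw":0.1,"linear":[0.2,5,0],"turn":[0,0,-0.04]},
])

```text
time_s: 23.62
ee_pos: [0.5285, -0.1214, 0.1087]
eef_rot: [-3.136, -0.001, 0.301]
force: [-4.7, 4.7, 3.2]
grip_width: 0.0199
```

Emit:
play_rows([
  {"claw":0.1,"linear":[0,1,0],"turn":[0,0,-0.008]},
])

```text
time_s: 23.75
ee_pos: [0.5287, -0.122, 0.1086]
eef_rot: [-3.135, -0.001, 0.309]
force: [-3.7, 5.1, 2.4]
grip_width: 0.0201
```

Emit:
play_rows([
  {"claw":0.1,"linear":[-0.1,0.8,0],"turn":[0,0,-0.004]},
])

```text
time_s: 23.88
ee_pos: [0.5288, -0.1223, 0.1087]
eef_rot: [-3.134, -0.001, 0.314]
force: [-3.2, 5.5, 1.7]
grip_width: 0.0196
```

```bash
python3 plan.py
```

```text
t 23.88 phi 0.2897 rel 0.2247 r 0.1296 yaw-phi 0.0240 clampy -0.0290 F [-3.2  5.5  1.7]
force on tool: along right-drive dir -6.21 radial-in -1.54
```

Emit:
play_rows([
  {"claw":0.1,"linear":[-0.1,1.5,0],"turn":[0,0,0.012]},
  {"claw":0.1,"linear":[0,3,0],"turn":[0,0,0]},
])

```text
time_s: 24.12
ee_pos: [0.5294, -0.1244, 0.1086]
eef_rot: [-3.133, -0.001, 0.314]
force: [-6.8, 7.2, 4.7]
grip_width: 0.0192
```

```bash
python3 plan.py 0.255 1
```

```text
t 24.12 phi 0.3067 rel 0.2417 r 0.1296 yaw-phi 0.0077 clampy -0.0311 F [-6.8  7.2  4.7]
force on tool: along right-drive dir -8.92 radial-in -4.33
[-0.4  1.7  0.1] turn z -0.006
```

Emit:
play_rows([
  {"claw":0.1,"linear":[-0.4,1.2,0],"turn":[0,0,-0.002]},
])

```text
time_s: 24.25
ee_pos: [0.5295, -0.1249, 0.1086]
eef_rot: [-3.132, -0.001, 0.317]
force: [-0.9, 9.0, 0.7]
grip_width: 0.0196
```

```bash
python3 plan.py 0.255 1
```

```text
t 24.25 phi 0.3100 rel 0.2450 r 0.1297 yaw-phi 0.0072 clampy -0.0315 F [-0.9  9.   0.7]
force on tool: along right-drive dir -8.82 radial-in 1.87
[-0.3  1.3  0.1] turn z -0.003
```

Emit:
play_rows([
  {"claw":0.1,"linear":[-0.2,1.5,0],"turn":[0,0,0]},
])

```text
time_s: 24.38
ee_pos: [0.5297, -0.1255, 0.1086]
eef_rot: [-3.13, -0.002, 0.318]
force: [-4.7, 8.6, 3.5]
grip_width: 0.0193
```

```bash
python3 plan.py -0.18 8; python3 -c "
from station import vision;import cv2
cv2.imwrite('pics/wr6.png',vision.camera('wrist'))"
```

```text
t 24.38 phi 0.3151 rel 0.2501 r 0.1296 yaw-phi 0.0030 clampy -0.0322 F [-4.7  8.6  3.5]
force on tool: along right-drive dir -9.62 radial-in -1.76
[-0.2 -7.   0.2] turn z 0.057
[  0.4 -13.9   0.3] turn z 0.111
[  1.4 -20.9   0.4] turn z 0.164
[  2.7 -27.7   0.5] turn z 0.218
[  4.4 -34.5   0.5] turn z 0.272
[  6.5 -41.2   0.6] turn z 0.326
[  8.9 -47.8   0.7] turn z 0.379
[ 11.6 -54.2   0.8] turn z 0.433
```

View pics/wr6.png

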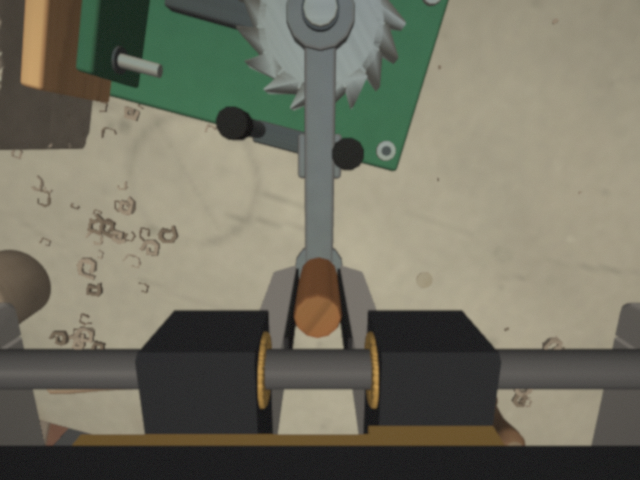

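Stroke 6 took about 8 to 9 N close to the right stop. Return and park at the left stop, then judge the spring compression from pictures.

Emit:
play_rows([
  {"claw":0.1,"linear":[0,-7,0],"turn":[0,0,0.057]},
  {"claw":0.1,"linear":[0.5,-14,0.3],"turn":[0,0,0.111]},
  {"claw":0.1,"linear":[1.5,-21,0.4],"turn":[0,0,0.164]},
  {"claw":0.1,"linear":[2.8,-28,0.4],"turn":[0,0,0.218]},
  {"claw":0.1,"linear":[4.5,-34.7,0.5],"turn":[0,0,0.272]},
  {"claw":0.1,"linear":[6.6,-41.5,0.5],"turn":[0,0,0.326]},
  {"claw":0.1,"linear":[9,-48,0.6],"turn":[0,0,0.38]},
  {"claw":0.1,"linear":[11.8,-54.5,0.6],"turn":[0,0,0.433]},
])

```text
time_s: 25.42
ee_pos: [0.5242, -0.0701, 0.1087]
eef_rot: [-3.131, 0.002, -0.116]
force: [1.3, 0.0, -2.1]
grip_width: 0.0197
```

Emit:
play_rows([
  {"claw":0.1,"linear":[0.1,-3.4,0],"turn":[0,0,0.026]},
  {"claw":0.1,"linear":[0.2,-6.8,0],"turn":[0,0,0.052]},
  {"claw":0.1,"linear":[0.3,-9.8,0],"turn":[0,0,0.075]},
])

```text
time_s: 25.8
ee_pos: [0.5257, -0.0604, 0.1087]
eef_rot: [-3.131, 0.003, -0.192]
force: [-0.3, -1.1, -2.1]
grip_width: 0.0197
```

```bash
python3 plan.py; python3 -c "
from station import vision;import cv2
cv2.imwrite('pics/scene6.png',vision.camera('scene'));cv2.imwrite('pics/wr6b.png',vision.camera('wrist'))
a=cv2.imread('pics/scene6.png')[200:320,300:460];cv2.imwrite('pics/sc6c.png',cv2.resize(a,None,fx=5,fy=5,interpolation=cv2.INTER_CUBIC))"
```

```text
t 25.80 phi -0.1933 rel -0.2583 r 0.1297 yaw-phi 0.0013 clampy 0.0332 F [-0.3 -1.1 -2.1]
force on tool: along right-drive dir 1.14 radial-in -0.04
```

View pics/wr6b.png

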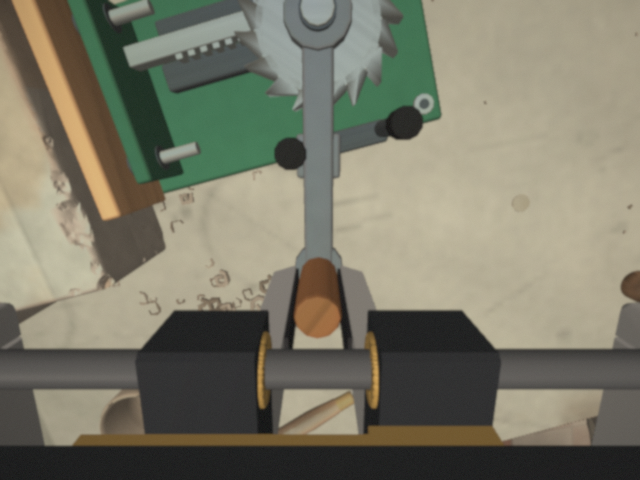

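View pics/sc6c.png

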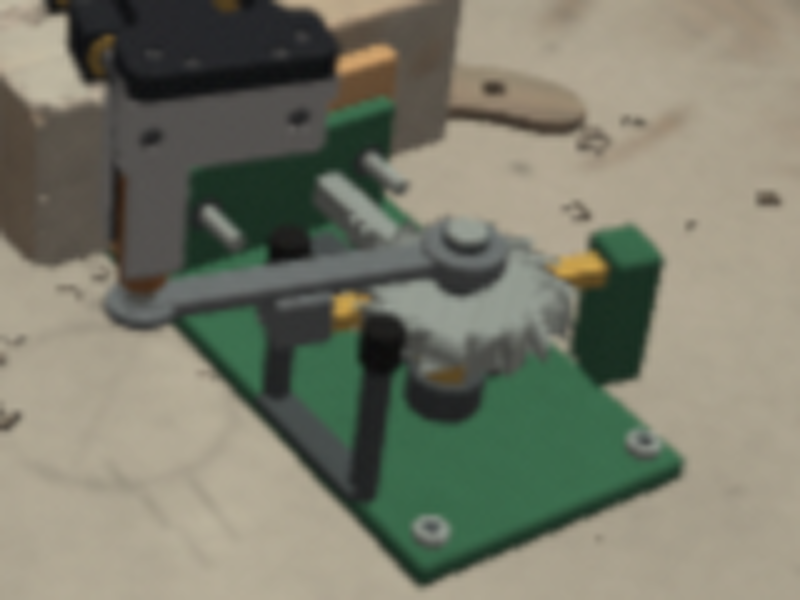

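The guide pins now stick out clearly further behind the green plate, so the springs are compressed. I'll measure how far mould_a and the carriage moved by tracking points between the first and current pictures.

```bash
cat > trk.py <<'E'
from h import *
import sys
np.set_printoptions(precision=1,suppress=True)
u=np.array([-np.sin(.065),np.cos(.065)])
def track(n,A,B,pts,z):
    a=cv2.imread(A,0);b=cv2.imread(B,0)
    p=np.array(pts,np.float32).reshape(-1,1,2)
    q,s,e=cv2.calcOpticalFlowPyrLK(a,b,p,None,winSize=(15,15),maxLevel=3)
    for P,Q,ok,er in zip(p[:,0],q[:,0],s[:,0],e[:,0]):
        d=(plane(n,Q,z)-plane(n,P,z))[:2]*1000
        print(n,P,Q,ok,"err %.1f along y %.1f across %.1f"%(er,d@u,d@np.array([u[1],-u[0]])))
side=sys.argv[1] if len(sys.argv)>1 else None
a=cv2.imread("pics/scene0.png",0)
m=np.zeros_like(a); m[195:240,370:396]=255
m2=np.zeros_like(a); cv2.fillPoly(m2,[np.array([(300,215),(345,197),(385,193),(395,203),(312,228)])],255)
g=cv2.goodFeaturesToTrack(a,8,0.02,4,mask=m2); print("mould_a top z=.097"); track("scene","pics/scene0.png","pics/scene6.png",g[:,0],.097)
print("jaw corner/plate corner (z~.09)"); track("scene","pics/scene0.png","pics/scene6.png",[(383.6,214),(386.6,227.5)],.09)
E
python3 trk.py
python3 -c "
from station import vision;import cv2
cv2.imwrite('pics/side6.png',vision.camera('side'))"
python3 - <<'E'
import sys; sys.argv=['x']
from trk import *
print("SIDE")
a=cv2.imread("pics/side0.png",0)
m=np.zeros_like(a); m[258:284,207:318]=255
g=cv2.goodFeaturesToTrack(a,12,0.02,5,mask=m); track("side","pics/side0.png","pics/side6.png",g[:,0],.097)
E
```

```text
mould_a top z=.097
scene [331. 220.] [307.8 210.9] 1 err 47.1 along y 52.8 across -25.5
scene [310. 224.] [306.7 221. ] 1 err 4.8 along y 12.9 across -0.6
scene [315. 224.] [311.5 220.8] 1 err 10.8 along y 13.7 across -0.6
scene [335. 219.] [305.9 195.8] 1 err 57.8 along y 110.2 across -8.2
scene [321. 223.] [293.8 208.9] 1 err 18.9 along y 73.6 across -24.1
scene [339. 199.] [351.7 161.7] 1 err 68.2 along y 139.7 across 125.0
scene [345. 216.] [297.   95.4] 1 err 87.1 along y 697.8 across 256.3
scene [336. 214.] [298.6 342. ] 1 err 22.8 along y -274.7 across -235.6
jaw corner/plate corner (z~.09)
scene [383.6 214. ] [379.4 210.4] 1 err 4.3 along y 15.9 across 0.4
scene [386.6 227.5] [380.2 224.6] 1 err 15.8 along y 14.9 across -5.4
mould_a top z=.097
scene [331. 220.] [307.8 210.9] 1 err 47.1 along y 52.8 across -25.5
scene [310. 224.] [306.7 221. ] 1 err 4.8 along y 12.9 across -0.6
scene [315. 224.] [311.5 220.8] 1 err 10.8 along y 13.7 across -0.6
scene [335. 219.] [305.9 195.8] 1 err 57.8 along y 110.2 across -8.2
scene [321. 223.] [293.8 208.9] 1 err 18.9 along y 73.6 across -2
[... 478 characters left out ...]
.4 276.6] 1 err 12.5 along y 4.1 across -0.2
side [316. 280.] [305.2 285.1] 1 err 12.4 along y 10.4 across 22.2
side [262. 280.] [258.8 283.5] 1 err 17.2 along y 8.1 across 6.5
side [286. 277.] [282.  279.9] 1 err 17.0 along y 6.4 across 8.2
side [226. 283.] [226.7 287.8] 1 err 16.7 along y 12.2 across -1.5
side [315. 259.] [315.3 259.9] 1 err 4.1 along y 2.5 across -0.4
side [267. 281.] [267.6 282.9] 1 err 16.8 along y 5.1 across -1.0
side [310. 282.] [267.5 289.1] 1 err 19.2 along y 7.8 across 82.5
side [247. 258.] [248. 263.] 1 err 11.2 along y 14.2 across -1.8
side [210. 260.] [206.1 267.5] 1 err 3.6 along y 19.7 across 6.9
side [300. 276.] [298.7 279.9] 1 err 17.2 along y 9.8 across 3.4
```

Run:
```python
import cv2
for i in "06":
    a=cv2.imread(f"pics/scene{i}.png")[200:265,360:400];cv2.imwrite(f"pics/z{i}.png",cv2.resize(a,None,fx=9,fy=9,interpolation=cv2.INTER_CUBIC))
import numpy as np
cv2.imwrite("pics/zz.png",np.hstack([cv2.imread("pics/z0.png"),cv2.imread("pics/z6.png")]))
```

```text
(no output)
```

View pics/zz.png

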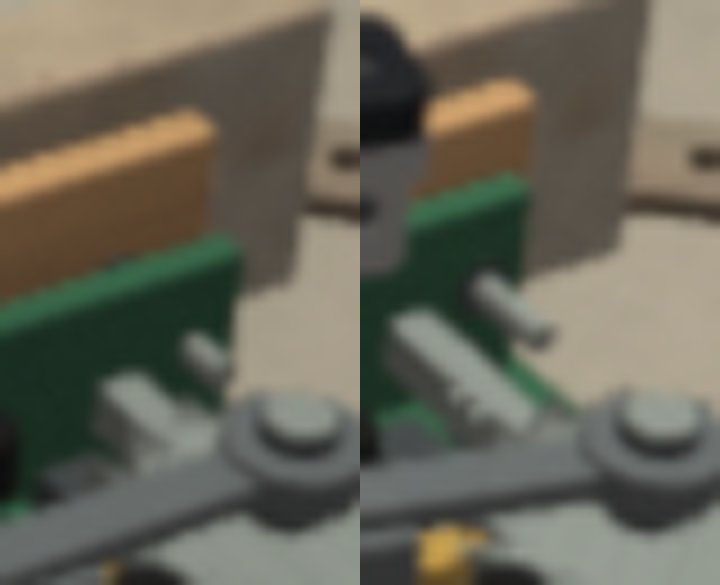

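Run:
```python
from h import *
u=np.array([-np.sin(.065),np.cos(.065)]); Z=lambda x,y:(360+x/9,200+y/9)
def d(a,b,z): return ((plane("scene",Z(*b),z)-plane("scene",Z(*a),z))[:2]*1000@u).round(1)
for z in (.07,.08,.09): print(z,"plate",d((238,258),(168,198),z),"jaw",d((215,130),(172,102),z),"jaw back",d((192,110),(152,82),z))
for z in (.05,.06): print("pin prot 0",d((218,372),(192,345),z),"now",d((185,335),(118,283),z))
print("mould side corner",d((328,15),(290,-10),.097))
```

```text
0.07 plate 28.5 jaw 15.4 jaw back 15.3
0.08 plate 28.0 jaw 15.1 jaw back 15.0
0.09 plate 27.5 jaw 14.9 jaw back 14.7
pin prot 0 11.7 now 25.2
pin prot 0 11.5 now 24.8
mould side corner 13.9
```

The measurements agree. The carriage moved about 28–30 mm (6 clicks), jaw and mould moved about 15 mm, and spring compression is 13.5–15 mm, i.e. about 54–60 N. The last stroke took over 7 N, so I stop tightening. Release and lift.

Emit:
play_rows([
  {"claw":0.4,"linear":[0,0,0],"turn":[0,0,0]},
  {"claw":0.5,"linear":[0,0,0],"turn":[0,0,0]},
  {"claw":0.5,"linear":[0,0,0],"turn":[0,0,0]},
  {"claw":0.5,"linear":[0,0,0],"turn":[0,0,0]},
  {"claw":0.5,"linear":[0,0,0],"turn":[0,0,0]},
])

```text
time_s: 26.58
ee_pos: [0.5257, -0.0605, 0.1087]
eef_rot: [-3.131, 0.003, -0.191]
force: [-0.1, -0.5, -0.5]
grip_width: 0.047
```

Emit:
play_rows([
  {"claw":0.5,"linear":[0,0,-20],"turn":[0,0,0]},
  {"claw":0.5,"linear":[0,0,-45],"turn":[0,0,0]},
  {"claw":0.5,"linear":[0,0,-70],"turn":[0,0,0]},
  {"claw":0.5,"linear":[0,0,-95],"turn":[0,0,0]},
  {"claw":0.5,"linear":[-20,0,-120],"turn":[0,0,0]},
  {"claw":0.5,"linear":[-30,0,-130],"turn":[0,0,0]},
  {"claw":0.5,"linear":[-30,0,-130],"turn":[0,0,0]},
  {"claw":0.5,"linear":[-30,0,-130],"turn":[0,0,0]},
])

```text
time_s: 27.58
ee_pos: [0.4964, -0.0562, 0.2379]
eef_rot: [-3.131, 0.004, -0.191]
force: [0.6, -0.1, 0.2]
grip_width: 0.0467
```

Run:
```python
from h import *
a=vision.camera("scene");b=vision.camera("side");c=vision.camera("wrist")
cv2.imwrite("pics/sceneF.png",a);cv2.imwrite("pics/sideF.png",b)
cv2.imwrite("pics/F.png",np.hstack([cv2.resize(a,(400,300)),cv2.resize(b,(400,300))]))
cv2.imwrite("pics/Fz.png",np.hstack([cv2.resize(a[200:320,300:460],None,fx=2.5,fy=2.5),cv2.resize(b[170:370,190:340],None,fx=1.5,fy=1.5)]) if 0 else cv2.resize(a[200:320,300:460],None,fx=5,fy=5))
cv2.imwrite("pics/Fs.png",cv2.resize(b[170:370,190:340],None,fx=3,fy=3))
```

```text
(no output)
```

View pics/F.png

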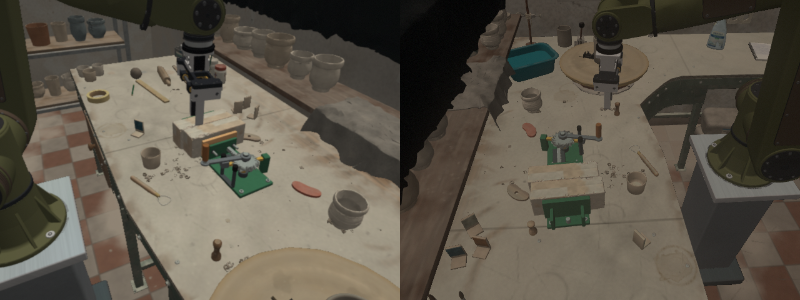

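View pics/Fz.png

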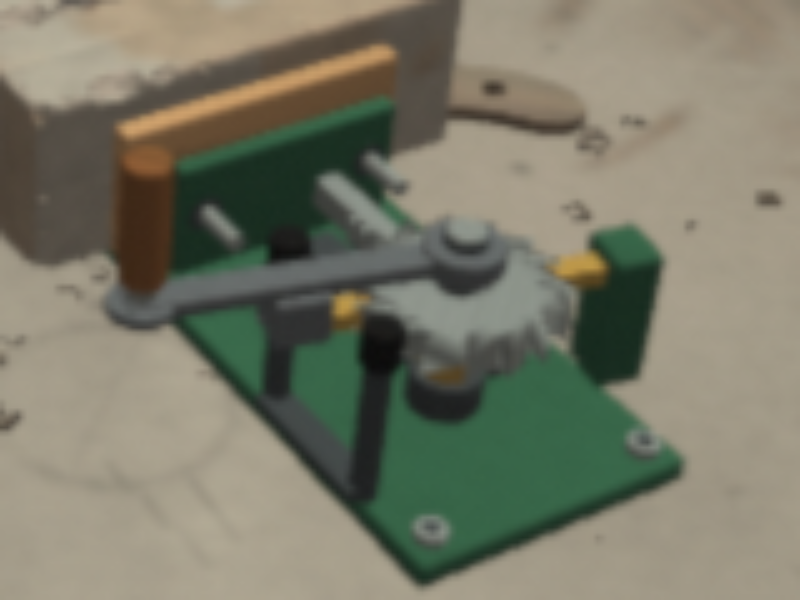

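View pics/Fs.png

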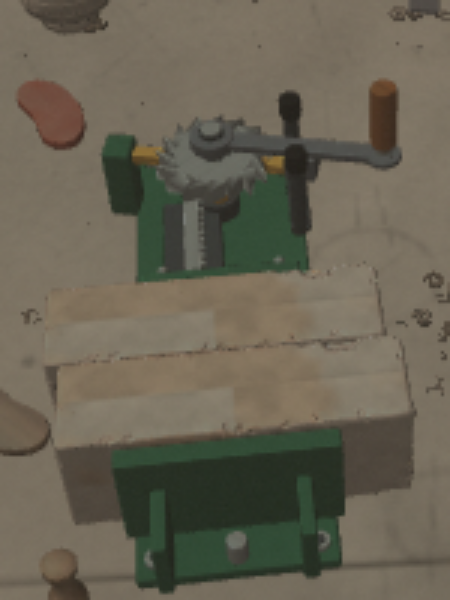

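The jaws are clear, the lever rests at the left stop and the moulds are pressed together. One last refinement of the compression on unobstructed pictures.

```bash
python3 - <<'E' | grep -v "^x"
from h import *
u=np.array([-np.sin(.065),np.cos(.065)]);S=lambda x,y:(300+x/5,200+y/5)
def tr(n,A,B,pts,z):
    a=cv2.imread(A,0);b=cv2.imread(B,0);p=np.array(pts,np.float32).reshape(-1,1,2)
    q,s,e=cv2.calcOpticalFlowPyrLK(a,b,p,None,winSize=(11,11),maxLevel=3)
    for P,Q,er in zip(p[:,0],q[:,0],e[:,0]):
        d=(plane(n,Q,z)-plane(n,P,z))[:2]*1000; print(P.round(),"err %.1f y %.1f x %.1f"%(er,d@u,d[0]*u[1]-d[1]*u[0]))
print("mould"); tr("scene","pics/scene0.png","pics/sceneF.png",[S(58,130),S(130,110),S(180,100),S(478,8),S(100,118)],.097)
print("jaw"); tr("scene","pics/scene0.png","pics/sceneF.png",[S(140,150),S(415,72)],.085)
print("plate"); tr("scene","pics/scene0.png","pics/sceneF.png",[S(432,140),S(430,150),S(405,190)],.075)
g=tri(S(146,158),tuple(np.array([190,170])+np.array([384,88])/3)); print("grip top",g)
g=tri(S(146,158),tuple(np.array([190,170])+np.array([383,86])/3))[0]; d=g[:2]-[.653,-.0852]; print("clampy",d@u)
# bystanders: image change
for n,boxes in {"scene":[("cup",225,232,258,270),("tile",205,188,235,222),("stamp",335,375,360,420)],"side":[("cup",360,272,398,312)]}.items():
    a=cv2.imread(f"pics/{n}0.png").astype(int);b=cv2.imread(f"pics/{n}F.png").astype(int)
    for m,x0,y0,x1,y1 in boxes: print(n,m,"mean diff",abs(a-b)[y0:y1,x0:x1].mean().round(2))
E
```

```text
mould
[312. 226.] err 1.8 y 13.6 x 0.1
[326. 222.] err 4.3 y 15.0 x 0.0
[336. 220.] err 5.7 y 15.4 x 0.5
[396. 202.] err 1.3 y 15.0 x -0.2
[320. 224.] err 1.8 y 13.8 x 1.0
jaw
[328. 230.] err 3.0 y 16.3 x -0.0
[383. 214.] err 1.3 y 16.5 x -0.1
plate
[386. 228.] err 12.5 y 15.5 x -9.4
[386. 230.] err 21.7 y 14.7 x -18.5
[381. 238.] err 7.9 y 25.5 x 0.3
grip top (array([ 0.52572749, -0.05911614,  0.15183445]), np.float64(0.0027374865163315794))
clampy 0.03334321558182851
scene cup mean diff 0.52
scene tile mean diff 0.57
scene stamp mean diff 0.56
side cup mean diff 2.98
```

Jaw travel is about 16 mm against 30 mm of carriage travel, so about 14 mm of compression, or about 56 N. That predicts pushes of roughly 3, 5 and 7 N on strokes 4 to 6, which fits. The bystanders haven't moved. Handing in.

```bash
python3 -c "
from station import hand_in,get_obs
print(get_obs()['time_s']); print(hand_in())"
```

```text
27.725
the job is handed in; nothing more can be done
None
```

I worked the lever through six full stop-to-stop strokes, parked it at the left stop, let go and lifted clear. The job was handed in at 27.7 s, and no verdict came back.

- **Push at the grip:** strokes 1–3 took about 1–2 N (single readings up to about 3 N). Stroke 4 took about 3 N and stroke 5 about 4.9 N. I stopped after stroke 6, the first to take 7 N or more.
- **Squeeze:** the pictures show the jaw moved about 16 mm. Taking the carriage travel as 30 mm for six clicks, the springs are compressed about 14 mm. That is about 55 N, inside the 45–105 N window but nearer its low end than the 70 N you wanted.
- **Lever:** after release the grip sits about 33 mm to the +y side, within about 1 mm of its left stop. The furthest it went into either stop was also about 1 mm.
- **Bystanders:** the scene pictures before and after show no change at the cup, stamp and tile. In the side view the cup patch differed slightly more (2.98 against about 0.5), which I did not look into further.

**What disagreed:**
- Readings in stroke 6 ran from 5.9 to 9.6 N as the arm lagged near the stop, and read directly they suggest about 60–70 N.
- The carriage travel measured from pixels came out at 28–28.5 mm rather than the exact 30 mm, and automatic tracking of the plate corner failed.

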